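Eject the laundry's water filters into the drip tray

ROBOT

A 6-joint arm with a two-finger parallel gripper is mounted at the origin on the work surface. World frame = base frame: x ahead of the robot, y to its left, z up, the work surface at z = 0. Lengths are in m, angles in degrees, forces in N, time in s.
With the tool pointing down it reaches from about 0.325 to 0.85 m from the base axis. Payload 15.5 kg.
Tool frame: the origin (TCP) lies midway between the tips of the shut fingers; the grasp point (between the pads) lies 19 mm behind it (bot.tcp_to_grasp is the distance from the TCP to the grasp point, in m); z points along the fingers, y is the direction in which the jaws open and shut (so a half turn about z gives the same grasp; the last joint's range is limited). The gripper opens to 91 mm and grips with 3 to 60 N. Pads are 32 mm wide; open, the fingers measure 118 mm over their backs; the gripper's body (76 mm by 178 mm) begins 60 mm behind the grasp point.
Start: joints at [67.924, 28.281, 77.091, -0, 74.628, -5.472], TCP at [0.179, 0.599, 0.214] pointing down, gripper open.
Joint ranges: [-166.48, 166.48], [-47.26, 123.95], [12.59, 153.08], [-70.14, 250.14], [6.76, 159.57], [-176.63, 176.63]. Speed limits (degrees/s): [108.29, 108.29, 147.25, 172.46, 172.46, 172.46].

INTERFACE

Orientations are given as a 3x3 rotation matrix whose columns are the frame's x, y, z axes.
In Python, from cell import read_state, eyes, bot gives the robot as it stands.
- The arm moves only by the shell command python3 -m handwheel 'ROWS' [OPENING] [FORCE]. ROWS is JSON, a list of rows, each a list of 2 entries, a list of its own where there are three numbers: the shift along the world's x, y, z in cm, then the turn about the world's z in degrees. In form: [[[dx, dy, dz], spin], ...]. A call has 1 to 20 rows; each row shifts and turns the commanded pose from where the row before left it; what a row does not reach is not made up. A row lasts 1/10 s, in which the tool goes at most 50 mm and 8.59 degrees, less where a joint would pass 70% of its speed; a pose out of reach is approached as far as the arm can. A call with a gripper value outside its range is refused whole. OPENING is the opening, from 0 (shut) to 1 (fully open), set as the call begins (- or left out, the last holds). The fingers move at their own pace and stop on an object; FORCE is the grip in N (left out, the last holds). Time passes only in rows, so rows that do not move let the fingers close. It gives the time, the measured TCP pose, the force and the opening at its end, in the units of the state.
- read_state(): the state, without advancing time (a new reading comes with each control period).
- eyes.read_camera(name): name is "scene" or "top" or "wrist"; returns the picture (480x640x3 uint8, red, green, blue); there is no depth.
- eyes.calibration(name): a dict with "camera_matrix" (3x3 intrinsics, pixels), "origin" and "rotation" of the camera in the world; the wrist camera has in their place "T_tool_cam" (4x4, takes a point from camera to tool coordinates, whose origin is the TCP and whose axes are the flange's). Camera axes: x right, y down, z forward; pixel columns grow to the right and rows downward; lengths in m; the calibration is good to about 2 mm. The wrist camera is an equidistant fisheye: a pixel r from the principal point sees the ray r / f radians off the axis. A picture is of the moment at which its call begins: read the wrist's pose just before it. calibration takes no time and is no camera call.
- bot.finish_job(): hands the job in, once; it reports no verdict.
The state is a dict: "t": time; "q": joint angles; "dq": joint speeds; "tau": joint torques, N m; "ee_pos": TCP position; "tcp_rot": TCP orientation; "ft_force": force on the tool from outside, world axes, zero at the start; "torque": the same for the moment, N m; "grip_width": opening from 0.0 (shut) to 1.0 (fully open).
Only numpy, scipy, OpenCV 4.12 (cv2) and the standard library are available. Lean on these libraries where they do the work, as an engineer would, in place of code of your own. Each camera call takes 0.05 s, during which the arm holds its last target. There are 200 camera calls.

TASK

Wind the tension wheel of the filter stand clockwise until it comes up firm against its stop. Then empty the stand: for each filter in it, press the pedal in front of its well right down to the stop so that the filter is pushed up and held by the catches, then lift it out and put it in the grey tray. Leave the wheel tight, all pedals up, the tray standing flat on the counter and the other things where they are.

Things in the scene. Friction and masses are not known exactly. Their poses are not given: they have to be found in the camera images.
- stand: White filter stand fixed to the counter, 110 (its x) x 320 (its y) x 140 mm high, three square wells with black bezels in its top at 100, 0 and -100 mm along its y; a wheel housing (100 mm high) on its right, three teal pedals in front (its -x). Origin: on the counter under the middle well; x away from the robot side, y left, z up.
- wheel_grip (a point): Grip point of the tension wheel, on its vertical axis, 136 mm above the counter. Black disc 88 mm across, its top 116 mm above the counter, carrying an upright teal grip bar 64 mm long, 16 wide, 34 tall (this point is 14 mm below the bar's top). The point's x axis runs along the bar to its red end; it turns with the wheel.
- wheel (a joint): Turn of the tension wheel, rad: 0 slack (starts at 0 to 0.5), grows clockwise seen from above; needs 0.2 N m, rising to 0.3 at 2.5 where it comes up firm on its stop (red end at the red mark). Stays where left. It draws in sprung catches in the wells: only when tight do they reach under a raised filter and hold it; otherwise it drops back.
- filter_left: Blue square filter, 50 x 50 x 80 mm, 160 g, yellow dot on top, in the left (+y) well at the start (or absent: None). Origin: centre of its underside, z along its length, x, y square to its sides. Seated, its top is 5 mm below the stand's top in a 53 mm well, too deep to grip; held on the catches its top is 37 mm above the stand's top (177 mm above the counter).
- filter_left_mid (a point): Middle of filter_left (40 mm from its underside); same axes.
- pad_left (a point): Centre of the top of the teal pad (56 x 64 mm) of the left (+y) pedal, in front of its well. 90 mm above the counter when up, 160 mm from the well's centre towards the stand's -x; pressed to the stop it has gone down 53 mm and about 7 mm towards the stand.
- pedal_left (a joint): Angle of the left (+y) pedal, rad: 0 up, 0.42 down at its stop; hinged 130 mm behind the pad's centre. A spring returns it. Takes 3 to 10 N at the pad. Lifts a pin through the hole in that well's floor, 48 mm at the stop, and the filter with it; the catches snap under the filter from about 0.38.
- filter_mid: Blue square filter, 50 x 50 x 80 mm, 160 g, yellow dot on top, in the middle well at the start (or absent: None). Origin: centre of its underside, z along its length, x, y square to its sides. Seated, its top is 5 mm below the stand's top in a 53 mm well, too deep to grip; held on the catches its top is 37 mm above the stand's top (177 mm above the counter).
- filter_mid_mid (a point): Middle of filter_mid (40 mm from its underside); same axes.
- pad_mid (a point): Centre of the top of the teal pad (56 x 64 mm) of the middle pedal, in front of its well. 90 mm above the counter when up, 160 mm from the well's centre towards the stand's -x; pressed to the stop it has gone down 53 mm and about 7 mm towards the stand.
- pedal_mid (a joint): Angle of the middle pedal, rad: 0 up, 0.42 down at its stop; hinged 130 mm behind the pad's centre. A spring returns it. Takes 3 to 10 N at the pad. Lifts a pin through the hole in that well's floor, 48 mm at the stop, and the filter with it; the catches snap under the filter from about 0.38.
- filter_right: Blue square filter, 50 x 50 x 80 mm, 160 g, yellow dot on top, in the right (-y) well at the start (or absent: None). Origin: centre of its underside, z along its length, x, y square to its sides. Seated, its top is 5 mm below the stand's top in a 53 mm well, too deep to grip; held on the catches its top is 37 mm above the stand's top (177 mm above the counter).
- filter_right_mid (a point): Middle of filter_right (40 mm from its underside); same axes.
- pad_right (a point): Centre of the top of the teal pad (56 x 64 mm) of the right (-y) pedal, in front of its well. 90 mm above the counter when up, 160 mm from the well's centre towards the stand's -x; pressed to the stop it has gone down 53 mm and about 7 mm towards the stand.
- pedal_right (a joint): Angle of the right (-y) pedal, rad: 0 up, 0.42 down at its stop; hinged 130 mm behind the pad's centre. A spring returns it. Takes 3 to 10 N at the pad. Lifts a pin through the hole in that well's floor, 48 mm at the stop, and the filter with it; the catches snap under the filter from about 0.38.
- tray: Loose grey open tray, 250 (its x) x 170 (its y) x 45 mm high outside, walls and floor 5 mm, about 0.8 kg. Origin: centre of its underside, z up.
- detergent: Bystander to leave alone: blue bottle, 80 mm across, 200 mm tall. Origin: its underside.
- peg_jar: Bystander to leave alone: glass jar, 72 mm across, 100 mm tall. Origin: its underside.
- soap_box: Bystander to leave alone: green box, 70 x 110 x 35 mm. Origin: its underside.
- brush: Bystander to leave alone: brush lying down, 200 mm long. Origin: its underside, near the middle of its length.
- spray: Bystander to leave alone: white bottle with orange cap, 60 mm across, 170 mm tall. Origin: its underside.
- mug: Bystander to leave alone: white mug, 80 mm across, 90 mm tall. Origin: its underside.
- watering_can: Bystander to leave alone: yellow watering can, 120 mm across, 150 mm tall. Origin: its underside.

How it is judged:
By the outcome, as a careful person would: the job done as asked, in the order asked, and still so for the second after the job is handed in, with the robot touching nothing.
Of filter_left, filter_mid, filter_right only 2 to 3 are there at a start; the rules pass over those that are not, and their reading is None.
At some moment in a run one of tray may be knocked a few centimetres aside while the robot is not near it.
Once in a run the grip may slacken for a moment while it holds something.
It also fails if it takes over 210 s, if anything falls off the work surface, if the arm or the gripper's body presses on something with over 40 N, if the wrist force passes 120 N, or if a joint passes its speed limit or range.

## Working session

There is one attempt and no reset: what is moved stays moved. The work goes in short steps, Python scripts to look and compute and a shell command to move; the robot and the scene stay as the last step left them, time stands still between calls to the robot, and variables do not carry over. Pictures are saved under pics/ and viewed, about 12 in all and at most 16, crops included, and the job is handed in when it is done.

```bash
ls; mkdir -p pics; python3 - <<'E'
from cell import read_state, eyes, bot
import cv2
for n in ("scene","top"):
    im=eyes.read_camera(n); cv2.imwrite(f"pics/{n}0.png",im[:,:,::-1])
    print(n,eyes.calibration(n))
print(eyes.calibration("wrist")); print(read_state()); print(bot.tcp_to_grasp)
E
```

```text
pics
scene {'camera_matrix': array([[591.8227828 ,   0.        , 319.22197973],
       [  0.        , 591.8227828 , 250.07974585],
       [  0.        ,   0.        ,   1.        ]]), 'origin': array([1.11081713, 0.76167822, 1.52696553]), 'rotation': array([[-0.85308021,  0.41893003, -0.31104948],
       [ 0.52177824,  0.68347308, -0.51050172],
       [-0.00127055, -0.59779777, -0.80164594]])}
top {'camera_matrix': array([[532.05255895,   0.        , 315.52031067],
       [  0.        , 532.05255895, 239.73412514],
       [  0.        ,   0.        ,   1.        ]]), 'origin': array([ 0.46931128, -0.1235504 ,  1.41171144]), 'rotation': array([[-0.008925  , -0.99736345,  0.07201728],
       [-0.99993651,  0.00840619, -0.00750379],
       [ 0.00687861, -0.07207968, -0.99737516]])}
{'camera_matrix': array([[371.64829954,   0.        , 326.05545599],
       [  0.        , 371.64829954, 245.43532656],
       [  0.        ,   0.        ,   1.        ]]), 'T_tool_cam': array([[ 1.08622369e-03, -9.65444566e-01, -2.60606236e-01,
         7.52585761e-02],
       [ 9.99999169e-01,  8.67860785e-
[... 284 characters left out ...]
512e+01,  4.83479395e-04,
        7.46254579e+01, -5.47097464e+00]), 'dq': array([ 0.04755308, -0.04463478, -0.19822784, -0.00866528,  0.02715693,
       -0.06672723]), 'tau': array([ 1.83364042e-03, -8.80242062e+01, -3.82546341e+01,  7.07677449e-02,
        4.82530345e-02,  2.19644181e-05]), 'ee_pos': array([0.17846907, 0.59861962, 0.21339859]), 'tcp_rot': array([[-9.58294643e-01,  2.85781752e-01, -4.08951435e-04],
       [ 2.85782024e-01,  9.58294141e-01, -9.86666859e-04],
       [ 1.09924381e-04, -1.06238853e-03, -9.99999430e-01]]), 'ft_force': array([-0.01112946,  0.30563092, -0.18631767]), 'torque': array([ 0.00870542, -0.02828333,  0.06046068]), 'grip_width': 1.0020724715268094}
0.0188
```

View pics/top0.png

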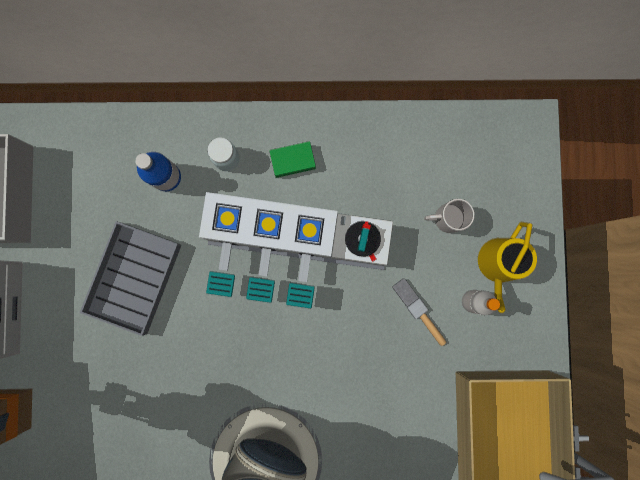

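View pics/scene0.png

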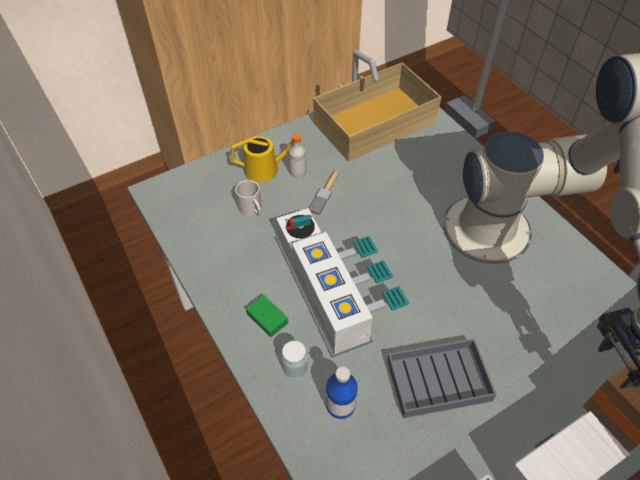

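All three wells hold a filter (yellow dots near (228,218), (268,224) and (310,230) in the top view). The wheel is at about (364,238) with the red end of its bar up and the red mark at (373,258). The tray is at about (132,278).

```bash
cat > h.py <<'E'
import numpy as np, cv2
from cell import read_state, eyes, bot
def ray(name,uv,st=None):
    c=eyes.calibration(name);K=c["camera_matrix"];uv=np.asarray(uv,float)
    x=(uv[0]-K[0,2])/K[0,0];y=(uv[1]-K[1,2])/K[1,1]
    if name!="wrist":
        d=np.array([x,y,1]);return c["origin"],c["rotation"]@d
    r=np.hypot(x,y);s=np.sin(r)/r if r>1e-9 else 1
    d=np.array([x*s,y*s,np.cos(r)]);T=c["T_tool_cam"]
    return st["ee_pos"]+st["tcp_rot"]@T[:3,3], st["tcp_rot"]@T[:3,:3]@d
def onz(name,uv,z,st=None):
    o,d=ray(name,uv,st);return o+d*(z-o[2])/d[2]
def grab(name,save):
    st=read_state();im=eyes.read_camera(name);cv2.imwrite("pics/"+save,im[:,:,::-1]);return st,im
R=dict(yellow=((20,120,120),(32,255,255)),teal=((82,100,50),(96,255,255)),red=((0,150,80),(6,255,255)))
def blobs(im,col,amin=20,roi=None):
    h=cv2.cvtColor(im,cv2.COLOR_RGB2HSV);m=cv2.inRange(h,*map(np.array,R[col]))
    if col=="red": m|=cv2.inRange(h,np.array((174,150,80)),np.array((180,255,255)))
    m=cv2.morphologyEx(m,cv2.MORPH_CLOSE,np.ones((5,5)))
    if roi: k=np.zeros_like(m);x0,y0,x1,y1=roi;k[y0:y1,x0:x1]=1;m*=k
    n,l,s,c=cv2.connectedComponentsWithStats(m)
    return [(c[i],s[i,4],cv2.minAreaRect(np.argwhere(l==i)[:,::-1].astype(np.float32))) for i in range(1,n) if s[i,4]>=amin]
def tray(im):
    h=cv2.cvtColor(im,cv2.COLOR_RGB2HSV)
    m=((h[...,1]<40)&(h[...,2]<125)).astype(np.uint8)*255
    return m
E
python3 - <<'E'
from h import *
np.set_printoptions(precision=4,suppress=True)
im=cv2.imread("pics/top0.png")[:,:,::-1].copy()
roi=(190,180,410,320)
for col,z,a in(("yellow",.135,30),("teal",.09,20),("red",.13,4)):
    for c,n,r in blobs(im,col,a,roi):
        print(col,c,n,onz("top",c,z), r)
d=[onz("top",c,.135) for c,n,r in sorted(blobs(im,"yellow",30,roi),key=lambda b:b[0][0])]
y=d[0]-d[2];print("spacing",np.linalg.norm(y[:2]),"yaw of y axis",np.degrees(np.arctan2(-y[0],y[1])))
h=cv2.cvtColor(im,cv2.COLOR_RGB2HSV)
print(h[278,120:140:4],h[200,180],h[265,165],h[235,120])
for p in((120,223),(181,243),(145,333),(83,311)): print("tray",p,onz("top",p,.045))
ims=cv2.imread("pics/scene0.png")[:,:,::-1].copy()
for c,n,r in blobs(ims,"yellow",30,(290,230,370,325)): print("scene",onz("scene",c,.135))
E
```

```text
yellow [227. 218.] 143 [0.6158 0.0797 0.135 ] ((227.0, 218.0), (12.0, 12.0), 90.0)
yellow [268.0423 223.8944] 142 [ 0.6007 -0.0191  0.135 ] ((268.0, 224.0), (12.0, 12.0), 90.0)
yellow [309.0909 229.8951] 143 [ 0.5854 -0.1179  0.135 ] ((309.5, 230.0), (13.0, 12.0), 0.0)
teal [362.8571 239.6964] 168 [ 0.5638 -0.2515  0.09  ] ((362.817626953125, 239.57058715820312), (7.48410177230835, 22.669235229492188), 12.528807640075684)
teal [220.0263 283.7601] 571 [0.4576 0.1036 0.09  ] ((220.03466796875, 283.7745361328125), (25.84972381591797, 22.200349807739258), 8.746161460876465)
teal [259.9236 289.4045] 576 [0.4428 0.0051 0.09  ] ((260.0099792480469, 289.42999267578125), (25.880109786987305, 22.344575881958008), 8.130102157592773)
teal [299.8858 295.1687] 569 [ 0.4277 -0.0936  0.09  ] ((299.8999938964844, 295.1999816894531), (25.597267150878906, 22.203153610229492), 8.130102157592773)
red [366.0976 225.2439] 41 [ 0.596 -0.256  0.13 ] ((366.2838134765625, 224.79730224609375), (8.055550575256348, 5.753964424133301), 9.462322235107422)
red [372.2308 256.8846] 26 [ 0.5192 -0.2696  0.13  ] ((372.20001220703125, 256.9000244140625), (5.366562843322754, 4.0249223709106445), 63.43495178222656)
spacing 0.19993855712193856 yaw of y axis -8.752738668836969
[[114  10 123]
 [110  13 121]
 [110  19 123]
 [ 98  19  54]
 [120  12  64]] [ 71  14 142] [120  16 126] [126  16  78]
tray (120, 223) [0.6154 0.3692 0.045 ]
tray (181, 243) [0.5625 0.2119 0.045 ]
tray (145, 333) [0.3344 0.301  0.045 ]
tray (83, 311) [0.3913 0.4591 0.045 ]
scene [ 0.583 -0.12   0.135]
scene [ 0.5984 -0.0212  0.135 ]
scene [0.6138 0.078  0.135 ]
```

```bash
python3 - <<'E'
import cv2
im=cv2.imread("pics/top0.png")
cv2.imwrite("pics/topcrop.png",cv2.resize(im[180:330,70:410],None,fx=2.35,fy=2.35,interpolation=cv2.INTER_CUBIC))
E
```

```text
(no output)
```

View pics/topcrop.png

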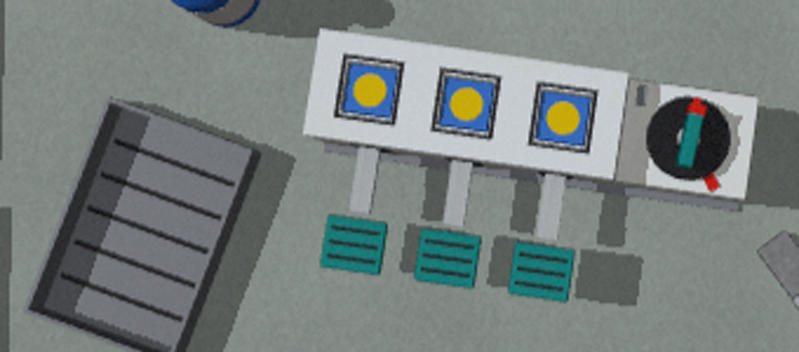

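```bash
python3 -m handwheel '[[[1.94,-4.18,0.2],0.2],[[1.94,-4.18,0.2],0.2],[[1.94,-4.18,0.2],0.2],[[1.94,-4.18,0.2],0.2],[[1.94,-4.18,0.2],0.2],[[1.94,-4.18,0.2],0.2],[[1.94,-4.18,0.2],0.2],[[1.94,-4.18,0.2],0.2],[[1.94,-4.18,0.2],0.2],[[1.94,-4.18,0.2],0.2],[[1.94,-4.18,0.2],0.2],[[1.94,-4.18,0.2],0.2],[[1.94,-4.18,0.2],0.2],[[1.94,-4.18,0.2],0.2],[[1.94,-4.18,0.2],0.2],[[1.94,-4.18,0.2],0.2],[[1.94,-4.18,0.2],0.2],[[1.94,-4.18,0.2],0.2],[[1.94,-4.18,0.2],0.2],[[0,0,0],0]]'
python3 -m handwheel '[[[0,0,0],0],[[0,0,0],0]]'
python3 - <<'E'
from h import *
st,im=grab("wrist","w1.png")
print(st["t"],st["ee_pos"],np.degrees(np.arctan2(st["tcp_rot"][1,1],st["tcp_rot"][0,1])),st["q"])
for col,a in(("teal",200),("red",40)):
    for c,n,r in blobs(im,col,a): print(col,c,n,r,onz("wrist",c,.15,st),onz("wrist",c,.116,st))
E
```

```text
t: 2.1
ee_pos: [0.5489, -0.2, 0.2515]
tcp_rot: [[-0.974, 0.225, 0.001], [0.225, 0.974, -0.001], [-0.001, -0.001, -1.0]]
ft_force: [-0.2, 0.4, 0.5]
grip_width: 1.005
t: 2.3
ee_pos: [0.5466, -0.1944, 0.2516]
tcp_rot: [[-0.975, 0.221, -0.001], [0.221, 0.975, 0.001], [0.001, 0.0, -1.0]]
ft_force: [0.5, 0.1, -0.5]
grip_width: 0.999
2.3 [ 0.54662981 -0.19437577  0.2516119 ] 77.21602032848881 [-2.54778106e+01  2.27028890e+01  8.05503106e+01  1.10135233e-02
  7.68094020e+01 -1.02696362e+02]
teal [403.64744397  78.75421808] 3971 ((403.5, 79.0), (58.0, 71.0), 90.0) [ 0.43439235 -0.11042539  0.15      ] [ 0.42950598 -0.10202041  0.116     ]
teal [502.2583014   81.66794381] 3132 ((502.0, 81.5), (57.0, 60.0), 90.0) [ 0.44642113 -0.03079617  0.15      ] [ 0.44303955 -0.01242964  0.116     ]
teal [581.15703232  89.92808375] 2197 ((579.5, 89.5), (55.0, 49.0), 90.0) [0.45866649 0.04944615 0.15      ] [0.45681679 0.07785092 0.116     ]
teal [265.78514912 271.2550213 ] 1643 ((265.5608215332031, 271.1148681640625), (72.09678649902344, 24.45850372314453), 88.66777801513672) [ 0.55477629 -0.24384911  0.15      ] [ 0.56494984 -0.25213531  0.116     ]
red [232.52521008 221.55882353] 238 ((232.50001525878906, 221.50001525878906), (18.384775161743164, 12.727920532226562), 45.0) [ 0.51074962 -0.2587053   0.15      ] [ 0.51541548 -0.26884999  0.116     ]
red [267.11956522 311.32608696] 276 ((267.0, 306.0), (24.0, 24.0), 90.0) [ 0.58824775 -0.25223283  0.15      ] [ 0.60260855 -0.26156783  0.116     ]
```

View pics/w1.png

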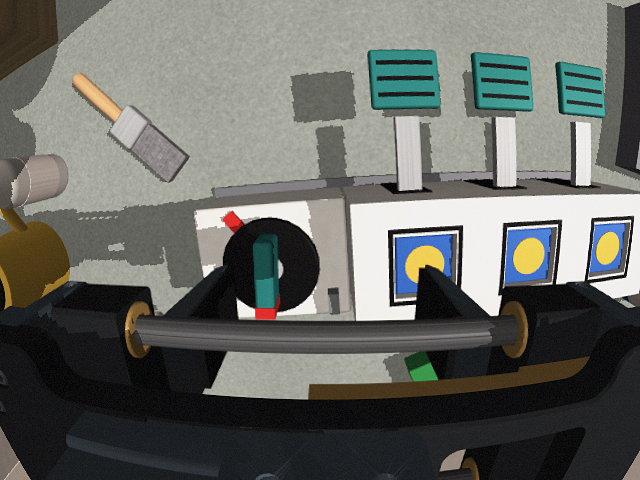

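The wheel's disc is centred near (271,265), with the bar upright through it (red end at (267,311)) and the red mark at (232,221).

```bash
python3 - <<'E'
from h import *
st=read_state()
im=cv2.imread("pics/w1.png");g=im.max(2)
m=(g<45).astype(np.uint8);m[:, :210]=0;m[:,330:]=0;m[300:]=0;m[:210]=0
ys,xs=np.nonzero(m)
print("disc extents",[ (y,xs[ys==y].min(),xs[ys==y].max()) for y in (225,235,245,255,262,268)])
for p in((271.5,265),): print("disc",onz("wrist",p,.116,st))
t=cv2.imread("pics/top0.png")[:,:,::-1].copy()
print("top bar",onz("top",(363.5,236.9),.15))
m=(t.max(2)<50).astype(np.uint8);m[:215]=0;m[262:]=0;m[:,:343]=0;m[:,386:]=0
n,l,s,c=cv2.connectedComponentsWithStats(m);i=1+np.argmax(s[1:,4]);
cn=np.argwhere(l==i)[:,::-1].astype(np.int32);(e,r)=cv2.minEnclosingCircle(cn);print(e,r,"top disc",onz("top",e,.116), "r mm",r/532*1.3*1000)
mk=onz("top",(372.23,256.9),.1);print("mark",mk)
re=onz("top",(366.1,225.2),.15);print("red end",re)
s0=cv2.imread("pics/scene0.png")[:,:,::-1].copy()
for col in("teal","red"):
  for c,n,r in blobs(s0,col,10,(280,205,325,245)): print("scene",col,c,n,onz("scene",c,.15),onz("scene",c,.14))
E
```

```text
disc extents [(225, np.int64(244), np.int64(294)), (235, np.int64(233), np.int64(307)), (245, np.int64(226), np.int64(314)), (255, np.int64(224), np.int64(317)), (262, np.int64(223), np.int64(318)), (268, np.int64(218), np.int64(318))]
disc [ 0.5606599  -0.24550533  0.116     ]
top bar [ 0.56621564 -0.24729559  0.15      ]
(362.4911193847656, 238.0872802734375) 17.595495223999023 top disc [ 0.56593784 -0.24811835  0.116     ] r mm 42.9965108857119
mark [ 0.52037326 -0.27299377  0.1       ]
red end [ 0.59413626 -0.25392919  0.15      ]
scene teal [301.79393939 220.73333333] 165 [ 0.56375022 -0.23676964  0.15      ] [ 0.55977723 -0.24402071  0.14      ]
scene red [290.45       224.46666667] 60 [ 0.60010939 -0.24204722  0.15      ] [ 0.59640045 -0.24933662  0.14      ]
```

```bash
python3 -m handwheel '[[[0.92,-2.65,0],0.4],[[0.92,-2.65,0],0],[[0,0,-2],0],[[0,0,-2],0],[[0,0,-2],0],[[0,0,0],0],[[0,0,0],0],[[0,0,0],0]]' 0.5
python3 - <<'E'
from h import *
st,im=grab("wrist","w2.png")
print(st["ee_pos"],np.degrees(np.arctan2(st["tcp_rot"][1,1],st["tcp_rot"][0,1])),st["q"][5])
E
```

```text
t: 3.15
ee_pos: [0.5661, -0.2481, 0.1933]
tcp_rot: [[-0.977, 0.214, 0.002], [0.214, 0.977, -0.001], [-0.002, -0.001, -1.0]]
ft_force: [0.3, 0.1, 0.9]
grip_width: 0.496
[ 0.56614645 -0.24806802  0.19328078] 77.63201143002297 -106.82571416780355
```

View pics/w2.png

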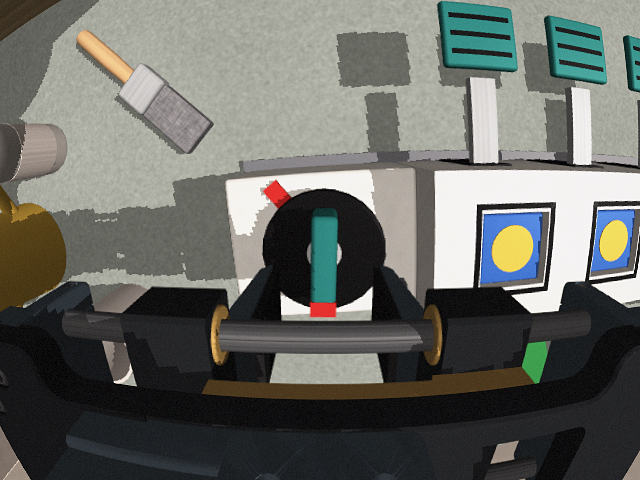

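The bar sits at column about 325, centred between the fingers. I'll lower and grip.

```bash
python3 -c "
from h import *
print(onz('wrist',(324,248),.116,read_state()))"
python3 -m handwheel '[[[0,0,-2],0],[[0,0,-2],0],[[0,0,-2],0],[[0,0,-1.1],0],[[0,0,0],0],[[0,0,0],0]]'
python3 -m handwheel '[[[0,0,0],0],[[0,0,0],0],[[0,0,0],0],[[0,0,0],0],[[0,0,0],0],[[0,0,0],0],[[0,0,0],0]]' 0 40
```

```text
[ 0.55963415 -0.24778569  0.116     ]
t: 3.8
ee_pos: [0.5661, -0.2485, 0.1218]
tcp_rot: [[-0.977, 0.215, 0.001], [0.215, 0.977, -0.001], [-0.001, -0.0, -1.0]]
ft_force: [0.4, -0.6, -0.4]
grip_width: 0.5
t: 4.5
ee_pos: [0.5656, -0.2496, 0.1214]
tcp_rot: [[-0.977, 0.215, 0.0], [0.215, 0.977, -0.002], [-0.001, -0.002, -1.0]]
ft_force: [-2.7, -9.6, 2.8]
grip_width: 0.172
```

```bash
python3 -m handwheel '[[[-0.05,-0.15,0],0],[[0,0,0],-5],[[0,0,0],-6],[[0,0,0],-6],[[0,0,0],-6],[[0,0,0],-6],[[0,0,0],-6],[[0,0,0],-6],[[0,0,0],-6],[[0,0,0],-6],[[0,0,0],-6],[[0,0,0],-6],[[0,0,0],-6],[[0,0,0],0],[[0,0,0],0]]'
python3 -c "
from h import *
s=read_state();print(s['torque'],s['ft_force'],np.degrees(np.arctan2(s['tcp_rot'][1,1],s['tcp_rot'][0,1])))"
```

```text
t: 6.0
ee_pos: [0.5648, -0.2505, 0.1213]
tcp_rot: [[-0.115, 0.993, -0.0], [0.993, 0.115, -0.001], [-0.001, -0.0, -1.0]]
ft_force: [-4.8, -5.4, 4.9]
grip_width: 0.17
[-0.95818328  0.80338709 -0.18141381] [-4.75554331 -5.39433215  4.88102834] 6.575825509869638
```

```bash
python3 -m handwheel '[[[-0.05,-0.05,0],0],[[0,0,0],-6],[[0,0,0],-6],[[0,0,0],-6],[[0,0,0],-6],[[0,0,0],-6],[[0,0,0],-6],[[0,0,0],-6],[[0,0,0],-6],[[0,0,0],-6],[[0,0,0],-6],[[0,0,0],-5],[[0,0,0],0],[[0,0,0],0]]'
python3 -c "
from h import *
s=read_state();print(s['torque'],s['ft_force'],s['tau'],np.degrees(np.arctan2(s['tcp_rot'][1,1],s['tcp_rot'][0,1])))"
python3 -m handwheel '[[[0,0,0],-2],[[0,0,0],-2],[[0,0,0],0],[[0,0,0],0]]'
python3 -c "
from h import *
s=read_state();print(s['torque'],s['ft_force'],s['tau'],np.degrees(np.arctan2(s['tcp_rot'][1,1],s['tcp_rot'][0,1])))"
```

```text
t: 7.4
ee_pos: [0.5638, -0.25, 0.1213]
tcp_rot: [[0.852, 0.524, -0.001], [0.524, -0.852, 0.0], [-0.001, -0.001, -1.0]]
ft_force: [-6.9, 1.0, 10.7]
grip_width: 0.172
[-0.05269857  1.39283927 -0.091904  ] [-6.88971609  1.0046944  10.73935998] [  1.37745649 -83.9552021  -33.40423822   0.95114831  -2.19934814
   0.19450368] -58.408950611284034
t: 7.8
ee_pos: [0.5638, -0.25, 0.1213]
tcp_rot: [[0.886, 0.464, -0.001], [0.464, -0.886, 0.0], [-0.001, -0.001, -1.0]]
ft_force: [-7.1, 1.3, 11.1]
grip_width: 0.173
[-0.0269538   1.38024442  0.71799673] [-7.07282668  1.31718369 11.06106975] [  0.44960794 -83.85412931 -33.5068059    1.25859909  -2.31093518
   0.8187476 ] -62.35837455588051
```

```bash
for i in 1 2; do python3 -m handwheel '[[[0,0,0],-2],[[0,0,0],-1],[[0,0,0],0],[[0,0,0],0]]' >/dev/null
python3 -c "
from h import *
s=read_state();print(s['torque'],s['ft_force'],s['tau'][5],np.degrees(np.arctan2(s['tcp_rot'][1,1],s['tcp_rot'][0,1])))"; done
python3 - <<'E'
from h import *
st,im=grab("wrist","w3.png")
E
```

```text
[0.27591803 1.19807358 1.52571685] [-5.46355163  1.68916438 10.67170087] 1.5462690219283104 -65.31475571690018
[0.54693962 0.85505294 1.83160171] [-4.18324366  2.92567064 10.28611046] 1.839676983654499 -68.29926161646705
```

View pics/w3.png

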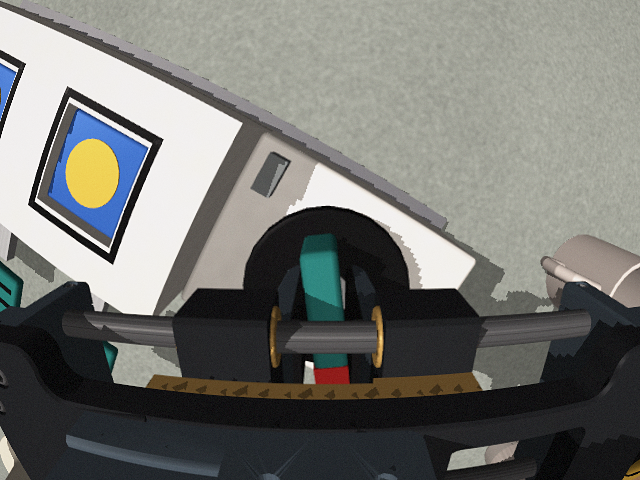

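The wrist torque climbed to 1.8 N m, well past 0.3, and the bar is twisting in the jaws, so the wheel is against its stop. I'll release and go above the right pedal.

```bash
python3 -m handwheel '[[[0,0,0],0],[[0,0,0],0],[[0,0,0],0],[[0,0,0],0],[[0,0,2],0],[[0,0,3],0],[[0,0,3],0],[[-2.3,2.6,0],-5],[[-2.3,2.6,0],-5],[[-2.3,2.6,0],-5],[[-2.3,2.6,0],-5],[[-2.3,2.6,0],-5],[[-2.3,2.6,0],-5.4],[[0,0,0],0],[[0,0,0],0],[[0,0,0],0]]' 0.5
python3 -m handwheel '[[[0,0,0],0],[[0,0,0],0],[[0,0,0],0],[[0,0,0],0]]' 0
python3 - <<'E'
from h import *
s,im=grab("top","t1.png")
print(s["q"],np.degrees(np.arctan2(s['tcp_rot'][1,1],s['tcp_rot'][0,1])))
cv2.imwrite("pics/t1c.png",cv2.resize(im[170:340,70:410],None,fx=2.35,fy=2.35,interpolation=cv2.INTER_CUBIC)[:,:,::-1])
for col,z,a in(("yellow",.135,30),("teal",.15,20),("red",.15,4)):
    for c,n,r in blobs(im,col,a,(190,180,410,320)): print(col,c,n,onz("top",c,z))
E
```

```text
t: 10.25
ee_pos: [0.4275, -0.0949, 0.2011]
tcp_rot: [[0.988, -0.152, 0.001], [-0.152, -0.988, -0.0], [0.001, 0.0, -1.0]]
ft_force: [-0.9, 0.3, -0.1]
grip_width: 0.502
t: 10.65
ee_pos: [0.4267, -0.0944, 0.2008]
tcp_rot: [[0.988, -0.153, -0.0], [-0.153, -0.988, 0.0], [-0.0, -0.0, -1.0]]
ft_force: [0.1, -0.1, 0.2]
grip_width: 0.177
[-2.03173434e+01  1.41738077e+01  1.03260928e+02 -1.53182954e-03
  6.25748169e+01  7.84942138e+01] -98.8108515676729
yellow [227. 218.] 143 [0.61581624 0.07973004 0.135     ]
yellow [268.04225352 223.8943662 ] 142 [ 0.60072848 -0.01909492  0.135     ]
yellow [309.09027778 229.84722222] 144 [ 0.58550727 -0.11787949  0.135     ]
teal [362.2247191  235.56741573] 178 [ 0.56942245 -0.2443071   0.15      ]
teal [220.06282723 283.78883072] 573 [0.45805213 0.09322177 0.15      ]
red [370.39534884 251.47674419] 86 [ 0.53134998 -0.26314993  0.15      ]
```

View pics/t1c.png

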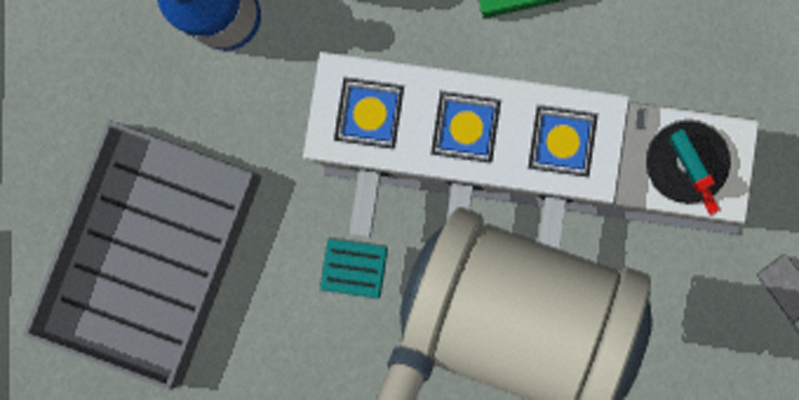

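The red end is now at the red mark and the other things look unmoved. I'll press the right pedal.

```bash
python3 -m handwheel '[[[0,0,-3],0],[[0,0,-3],0],[[0,0,-3],0],[[0,0,-2],0],[[0.05,0,-1],0],[[0.05,0,-1],0],[[0.1,0,-1],0],[[0.1,0,-1],0],[[0.15,-0.05,-0.8],0],[[0.15,-0.05,-0.4],0],[[0,0,0],0],[[0,0,0],0]]' 0
python3 -m handwheel '[[[0,0,-0.2],0],[[0,0,0],0],[[0,0,0],0]]'
```

```text
t: 11.9
ee_pos: [0.433, -0.0953, 0.0401]
tcp_rot: [[0.988, -0.153, 0.001], [-0.153, -0.988, -0.0], [0.001, 0.0, -1.0]]
ft_force: [-6.7, 3.9, 29.9]
grip_width: 0.008
t: 12.2
ee_pos: [0.4334, -0.0953, 0.0387]
tcp_rot: [[0.988, -0.153, 0.002], [-0.153, -0.988, -0.001], [0.002, 0.0, -1.0]]
ft_force: [-8.1, 4.7, 44.5]
grip_width: 0.008
```

```bash
python3 -m handwheel '[[[0,0,1],0],[[0,0,2],0],[[0,0,3],0],[[0,0,3],0],[[0,0,2],0],[[0,0,0],0],[[0,0,0],0],[[0,0,0],0]]'
python3 - <<'E'
from h import *
st,im=grab("wrist","w4.png")
print(st["ee_pos"],st["ft_force"])
E
```

```text
t: 13.0
ee_pos: [0.4323, -0.0951, 0.1464]
tcp_rot: [[0.988, -0.153, -0.001], [-0.153, -0.988, 0.0], [-0.001, -0.0, -1.0]]
ft_force: [0.2, 1.4, 0.3]
grip_width: 0.011
[ 0.43231492 -0.09514757  0.14644455] [0.18137836 1.36107576 0.30034226]
```

View pics/w4.png

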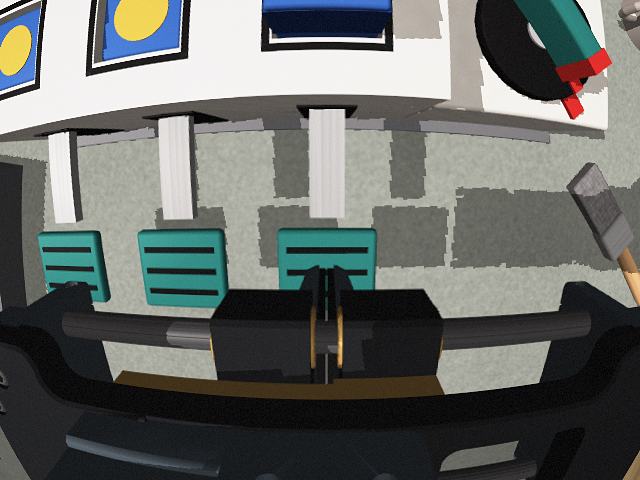

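The right filter is up (its front face shows above the bezel at about (325,20)) and the pedal is back up. Next are the middle and left pedals.

```bash
python3 -m handwheel '[[[0.3,3.3,0],0],[[0.3,3.3,0],0],[[0.3,3.3,0],0],[[0,0,0],0],[[0,0,-3],0],[[0,0,-2.6],0],[[0.05,0,-1],0],[[0.05,0,-1],0],[[0.1,0,-1],0],[[0.1,0,-1],0],[[0.15,-0.05,-0.8],0],[[0.15,-0.05,-0.5],0],[[0,0,0],0],[[0,0,0],0]]'
python3 -m handwheel '[[[0,0,-0.1],0],[[0,0,0],0],[[0,0,0],0]]'
```

```text
t: 14.45
ee_pos: [0.448, 0.0025, 0.0391]
tcp_rot: [[0.988, -0.153, 0.001], [-0.153, -0.988, -0.0], [0.001, -0.0, -1.0]]
ft_force: [-6.7, 2.8, 39.2]
grip_width: 0.002
t: 14.75
ee_pos: [0.4482, 0.0024, 0.0385]
tcp_rot: [[0.988, -0.153, 0.002], [-0.153, -0.988, -0.0], [0.002, -0.0, -1.0]]
ft_force: [-8.1, 3.4, 45.3]
grip_width: 0.006
```

```bash
python3 -m handwheel '[[[0,0,1],0],[[0,0,2],0],[[0,0,3],0],[[0,0,3],0],[[0,0,1.9],0],[[0.3,3.4,0],0],[[0.3,3.3,0],0],[[0.3,3.3,0],0],[[0,0,0],0],[[0,0,-3],0],[[0,0,-2.6],0],[[0.05,0,-1],0],[[0.05,0,-1],0],[[0.1,0,-1],0],[[0.1,0,-1],0],[[0.15,-0.05,-0.8],0],[[0.15,-0.05,-0.6],0],[[0,0,0],0],[[0,0,0],0],[[0,0,0],0]]'
python3 -m handwheel '[[[0,0,1],0],[[0,0,2],0],[[0,0,3],0],[[0,0,3],0],[[0,0,3],0],[[0,0,4],0],[[0,0,4],0],[[0,0,0],0],[[0,0,0],0]]' 0.95
python3 - <<'E'
from h import *
st,im=grab("wrist","w5.png")
print(st["ee_pos"],st["ft_force"],st["q"])
E
```

```text
t: 16.75
ee_pos: [0.4636, 0.1014, 0.0382]
tcp_rot: [[0.988, -0.153, 0.003], [-0.153, -0.988, 0.0], [0.002, -0.001, -1.0]]
ft_force: [-8.9, 0.9, 47.4]
grip_width: 0.004
t: 17.65
ee_pos: [0.463, 0.1013, 0.2371]
tcp_rot: [[0.988, -0.154, 0.002], [-0.154, -0.988, 0.0], [0.002, -0.0, -1.0]]
ft_force: [-1.0, 1.0, -2.0]
grip_width: 0.763
[0.46297952 0.10129818 0.23709695] [-0.95897934  1.00537001 -1.97319317] [ 5.12276936e+00  1.45764045e+01  9.58120930e+01 -7.96738253e-03
  6.94921907e+01  1.03956120e+02]
```

View pics/w5.png

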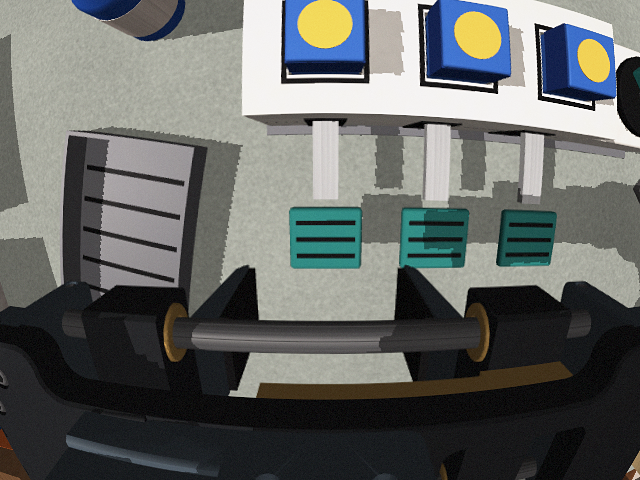

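All three filters are up and the pedals have come back up. I'll check the filter positions from the dots at 177 mm, then pick the left one.

```bash
python3 - <<'E'
from h import *
st=read_state();im=cv2.imread("pics/w5.png")[:,:,::-1].copy()
for c,n,r in blobs(im,"yellow",300,(260,0,640,110)): print(c,n,onz("wrist",c,.177,st))
t=eyes.read_camera("top")
for c,n,r in blobs(t,"yellow",30,(190,180,410,320)): print("top",c,n,onz("top",c,.177))
E
python3 -m handwheel '[[[3.8,-0.55,0],0],[[3.8,-0.55,0],0],[[3.8,-0.55,0],0],[[3.8,-0.6,0],0],[[0,0,-1],0],[[0,0,0],0],[[0,0,0],0]]' 0.8
python3 -c "
from h import *
s,im=grab('wrist','w6.png')
print(s['ee_pos'])"
```

```text
[324.51197318  23.38170498] 2088 [0.61186951 0.07965538 0.177     ]
[477.14647059  34.83941176] 1700 [ 0.59683674 -0.01806961  0.177     ]
[593.22614504  60.04484733] 1048 [ 0.58202359 -0.11614346  0.177     ]
top [224.16556291 215.94039735] 151 [0.61587953 0.07965841 0.177     ]
top [266.54248366 222.01960784] 153 [ 0.60082473 -0.01904855  0.177     ]
top [309.10666667 228.13333333] 150 [ 0.5856939  -0.11813652  0.177     ]
t: 18.45
ee_pos: [0.6133, 0.0792, 0.2249]
tcp_rot: [[0.988, -0.153, -0.003], [-0.153, -0.988, -0.0], [-0.003, 0.001, -1.0]]
ft_force: [-0.5, 0.7, 0.5]
grip_width: 0.801
[0.61325315 0.07924526 0.2248868 ]
```

View pics/w6.png

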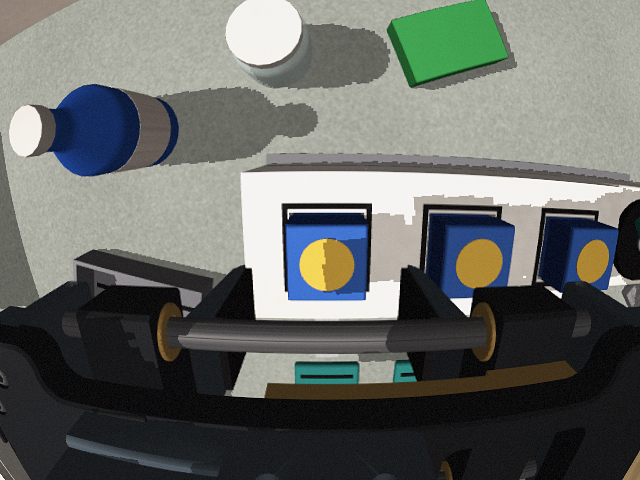

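The left filter is centred between the fingers (dot at (327,265)). I'll go down, grip and lift.

```bash
python3 -m handwheel '[[[0,0,-2.5],0],[[0,0,-2.5],0],[[0,0,-2],0],[[0,0,-0.8],0],[[0,0,0],0],[[0,0,0],0]]' 
python3 -m handwheel '[[[0,0,0],0],[[0,0,0],0],[[0,0,0],0],[[0,0,0],0],[[0,0,0],0],[[0,0,0],0]]' 0 35
python3 -m handwheel '[[[0,0,1],0],[[0,0,2],0],[[0,0,2],0],[[0,0,2],0],[[0,0,3],0],[[0,0,0],0],[[0,0,0],0]]'
python3 - <<'E'
from h import *
s,t=grab("top","t2.png")
cv2.imwrite("pics/t2c.png",t[180:360,60:400,::-1])
E
```

```text
t: 19.1
ee_pos: [0.6149, 0.0794, 0.149]
tcp_rot: [[0.988, -0.153, 0.001], [-0.153, -0.988, 0.0], [0.001, -0.0, -1.0]]
ft_force: [-0.2, 0.5, -0.3]
grip_width: 0.798
t: 19.7
ee_pos: [0.6149, 0.0792, 0.1483]
tcp_rot: [[0.988, -0.153, 0.001], [-0.153, -0.988, 0.0], [0.001, -0.0, -1.0]]
ft_force: [-1.0, 0.7, 4.8]
grip_width: 0.548
t: 20.4
ee_pos: [0.6147, 0.0793, 0.2485]
tcp_rot: [[0.988, -0.153, 0.001], [-0.153, -0.988, 0.0], [0.001, -0.0, -1.0]]
ft_force: [-0.6, -0.6, -1.1]
grip_width: 0.547
```

View pics/t2c.png

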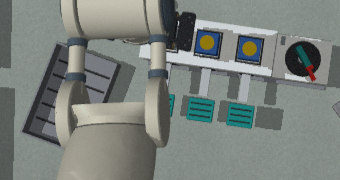

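```bash
python3 -m handwheel '[[[-1.15,3.8,0],-2.1],[[-1.15,3.8,0],-2.1],[[-1.15,3.8,0],-2.1],[[-1.15,3.8,0],-2.1],[[-1.15,3.8,0],-2.1],[[-1.15,3.8,0],-2],[[0,0,0],0],[[0,0,0],0]]'
python3 - <<'E'
from h import *
a=cv2.imread("pics/top0.png",0);b=cv2.imread("pics/t2.png",0)
w=cv2.createHanningWindow((40,100),cv2.CV_32F)
f=lambda i:i[220:320,78:118].astype(np.float32)
print("tray shift px",cv2.phaseCorrelate(f(a),f(b),w))
s,w=grab("wrist","w7.png");print(s["ee_pos"],s["q"])
E
```

```text
t: 21.25
ee_pos: [0.5447, 0.3077, 0.2467]
tcp_rot: [[0.932, -0.361, -0.002], [-0.361, -0.932, -0.001], [-0.001, 0.002, -1.0]]
ft_force: [0.6, -0.4, -1.7]
grip_width: 0.543
tray shift px ((0.1669404118763964, 0.035372524918933834), 0.947522641658783)
[0.54467425 0.30772462 0.24669176] [ 2.40043229e+01  2.68045634e+01  7.43311628e+01 -1.08465114e-02
  7.89887704e+01  1.35194994e+02]
```

View pics/w7.png

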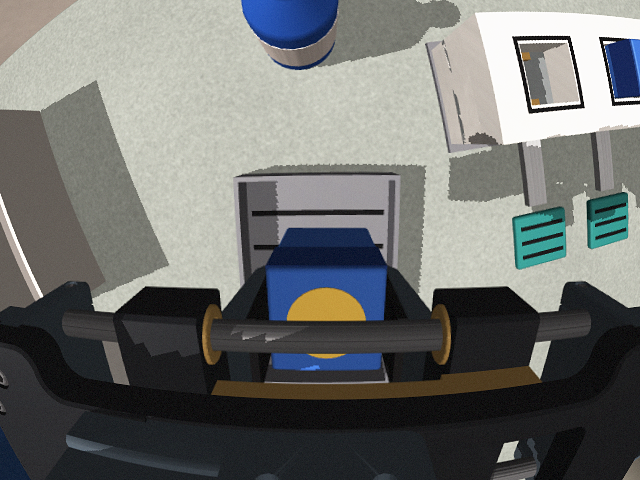

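The tray is square to the tool, with its far wall at row about 175 and side walls at columns 240 and 395. The filter is over its middle line, so I'll lower it.

```bash
python3 - <<'E'
from h import *
s=read_state()
for p in((235,177),(400,174)): print(onz("wrist",p,.045,s))
E
python3 -m handwheel '[[[0,0,-3],0],[[0,0,-3],0],[[0,0,-3],0],[[0,0,-3],0],[[0,0,-3],0],[[0,0,-1.5],0],[[0,0,-1],0],[[0,0,-0.7],0],[[0,0,-0.4],0],[[0,0,0],0],[[0,0,0],0]]'
```

```text
[0.61882585 0.37757221 0.045     ]
[0.56069941 0.22058181 0.045     ]
t: 22.4
ee_pos: [0.546, 0.3073, 0.0626]
tcp_rot: [[0.932, -0.363, 0.001], [-0.363, -0.932, 0.0], [0.001, -0.001, -1.0]]
ft_force: [-0.0, -0.1, -1.6]
grip_width: 0.544
```

```bash
python3 -m handwheel '[[[0,0,-0.4],0],[[0,0,-0.15],0],[[0,0,0],0],[[0,0,0],0]]'
```

```text
t: 22.8
ee_pos: [0.5457, 0.3073, 0.0565]
tcp_rot: [[0.932, -0.363, 0.0], [-0.363, -0.932, 0.0], [0.0, -0.0, -1.0]]
ft_force: [-0.4, -0.1, 0.1]
grip_width: 0.545
```

```bash
python3 -m handwheel '[[[0,0,0],0],[[0,0,0],0],[[0,0,0],0],[[0,0,1],0],[[0,0,2],0],[[0,0,4],0],[[0,0,4],0],[[0,0,4],0],[[0,0,3.4],0],[[0,0,0],0]]' 0.68
python3 -m handwheel '[[[0.6,-3.63,0],1.4],[[0.6,-3.63,0],1.4],[[0.6,-3.63,0],1.4],[[0.6,-3.63,0],1.4],[[0.6,-3.63,0],1.4],[[0.6,-3.63,0],1.4],[[0.6,-3.63,0],1.4],[[0.6,-3.63,0],1.4],[[0.6,-3.63,0],1.3],[[0,0,0],0],[[0,0,0],0],[[0,0,0],0]]' 0.8
python3 - <<'E'
from h import *
s,w=grab("wrist","w8.png");print(s["q"])
for c,n,r in blobs(w,"yellow",300): print(c,n,onz("wrist",c,.177,s))
s,t=grab("top","t3.png")
for c,n,r in blobs(t,"yellow",30,(70,180,410,340)): print("top",c,n,onz("top",c,.085),onz("top",c,.177))
E
```

```text
t: 23.8
ee_pos: [0.5476, 0.3082, 0.2463]
tcp_rot: [[0.932, -0.363, 0.008], [-0.363, -0.932, 0.004], [0.006, -0.006, -1.0]]
ft_force: [1.1, 0.0, 0.6]
grip_width: 0.679
t: 25.0
ee_pos: [0.5993, -0.0187, 0.2404]
tcp_rot: [[0.988, -0.153, -0.0], [-0.153, -0.988, 0.0], [-0.0, -0.0, -1.0]]
ft_force: [0.1, 0.2, 0.4]
grip_width: 0.802
[-7.50006959e+00  2.48554629e+01  7.87507179e+01  1.48716005e-02
  7.64105131e+01  9.12846648e+01]
[328.1369017  258.77663407] 1943 [ 0.59863191 -0.01952251  0.177     ]
[471.67886435 258.16656151] 1585 [ 0.58349997 -0.11791022  0.177     ]
top [309.08724832 228.10067114] 149 [ 0.59444825 -0.11768517  0.085     ] [ 0.5857707 -0.1180919  0.177    ]
top [138.18656716 248.68656716] 134 [0.54647136 0.30846786 0.085     ] [0.54112074 0.27850981 0.177     ]
```

```bash
python3 -m handwheel '[[[0,-0.05,-2.5],0],[[0,0,-2.5],0],[[0,0,-2.5],0],[[0,0,-1.2],0],[[0,0,-0.5],0],[[0,0,0],0],[[0,0,0],0]]' 
python3 -m handwheel '[[[0,0,0],0],[[0,0,0],0],[[0,0,0],0],[[0,0,0],0],[[0,0,0],0],[[0,0,0],0]]' 0 35
python3 -m handwheel '[[[0,0,1],0],[[0,0,2],0],[[0,0,2],0],[[0,0,2],0],[[0,0,3],0],[[0,0,0],0],[[0,0,0],0]]'
python3 - <<'E'
from h import *
s,t=grab("top","t4.png")
a=cv2.imread("pics/t3.png",0);b=cv2.cvtColor(t,cv2.COLOR_RGB2GRAY)
w=cv2.createHanningWindow((50,100),cv2.CV_32F)
f=lambda i:i[220:320,78:128].astype(np.float32)
print("tray shift px",cv2.phaseCorrelate(f(a),f(b),w))
for c,n,r in blobs(t,"yellow",30,(70,180,410,340)): print("top",c,n,onz("top",c,.085))
E
```

```text
t: 25.8
ee_pos: [0.6002, -0.0199, 0.1494]
tcp_rot: [[0.988, -0.153, 0.001], [-0.153, -0.988, -0.0], [0.001, -0.0, -1.0]]
ft_force: [-0.5, 0.5, 0.7]
grip_width: 0.799
t: 26.4
ee_pos: [0.5998, -0.02, 0.1488]
tcp_rot: [[0.988, -0.153, 0.001], [-0.153, -0.988, -0.0], [0.001, 0.0, -1.0]]
ft_force: [-1.0, -0.7, 5.5]
grip_width: 0.542
t: 27.1
ee_pos: [0.5996, -0.02, 0.249]
tcp_rot: [[0.988, -0.153, 0.001], [-0.153, -0.988, -0.0], [0.001, -0.0, -1.0]]
ft_force: [-0.2, -0.2, -2.6]
grip_width: 0.548
tray shift px ((0.05657104446067862, 0.0767131503053946), 0.9593345418930054)
top [309.06122449 228.13605442] 147 [ 0.59435983 -0.1176193   0.085     ]
top [138.18656716 248.68656716] 134 [0.54647136 0.30846786 0.085     ]
```

```bash
python3 -m handwheel '[[[-1.38,3.95,0],-1.4],[[-1.38,3.95,0],-1.4],[[-1.38,3.95,0],-1.4],[[-1.38,3.95,0],-1.4],[[-1.38,3.95,0],-1.4],[[-1.38,3.95,0],-1.4],[[-1.38,3.95,0],-1.4],[[-1.38,3.95,0],-1.4],[[-1.38,3.95,0],-1.3],[[0,0,0],0],[[0,0,0],0],[[0,0,0],0]]'
python3 - <<'E'
from h import *
s,t=grab("wrist","w9.png");print(s["q"])
for c,n,r in blobs(t,"yellow",300): print(c,n,onz("wrist",c,.085,s))
E
```

```text
t: 28.35
ee_pos: [0.4753, 0.3347, 0.2477]
tcp_rot: [[0.932, -0.364, -0.001], [-0.364, -0.932, -0.001], [-0.001, 0.001, -1.0]]
ft_force: [-0.2, 0.1, -1.9]
grip_width: 0.545
[ 2.92788668e+01  2.30058598e+01  8.06944898e+01 -1.72071876e-02
  7.63842993e+01  1.40598826e+02]
[326.0825603  144.64285714] 1078 [0.54418014 0.30775579 0.085     ]
[325.9261477  306.60928144] 2004 [0.4003266  0.36386955 0.085     ]
```

View pics/w9.png

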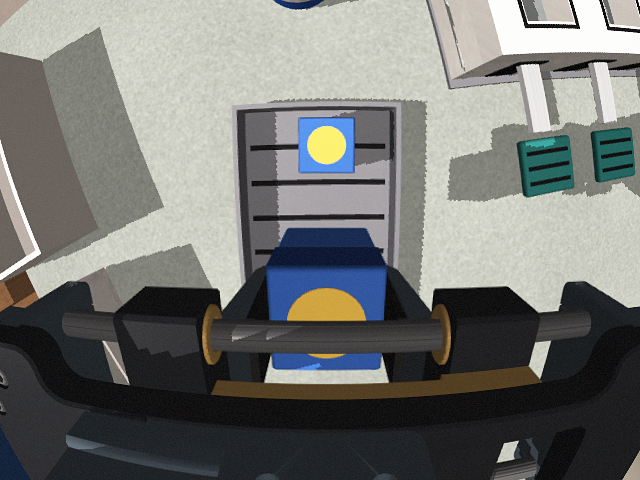

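The first filter stands upright in the tray at (326,145). I'll lower the second into the middle spot.

```bash
python3 -m handwheel '[[[0,0,-3],0],[[0,0,-3],0],[[0,0,-3],0],[[0,0,-3],0],[[0,0,-3],0],[[0,0,-2],0],[[0,0,-1],0],[[0,0,-0.5],0],[[0,0,-0.4],0],[[0,0,-0.15],0],[[0,0,0],0],[[0,0,0],0]]'
```

```text
t: 29.6
ee_pos: [0.4757, 0.3357, 0.0585]
tcp_rot: [[0.932, -0.363, 0.001], [-0.363, -0.932, 0.0], [0.001, -0.001, -1.0]]
ft_force: [-0.5, 0.5, -2.0]
grip_width: 0.548
```

```bash
python3 -m handwheel '[[[0,0,-0.1],0],[[0,0,-0.1],0],[[0,0,0],0],[[0,0,0],0]]'
```

```text
t: 30.0
ee_pos: [0.4756, 0.3357, 0.0568]
tcp_rot: [[0.932, -0.363, 0.001], [-0.363, -0.932, 0.0], [0.001, -0.001, -1.0]]
ft_force: [-3.2, -2.4, 13.9]
grip_width: 0.541
```

```bash
python3 -m handwheel '[[[0,0,0],0],[[0,0,0],0],[[0,0,0],0],[[0,0,1],0],[[0,0,2],0],[[0,0,4],0],[[0,0,4],0],[[0,0,4],0],[[0,0,3.4],0],[[0,0,0],0]]' 0.68
python3 -m handwheel '[[[0.91,-3.78,0],1],[[0.91,-3.78,0],1],[[0.91,-3.78,0],1],[[0.91,-3.78,0],1],[[0.91,-3.78,0],1],[[0.91,-3.78,0],1],[[0.91,-3.78,0],1],[[0.91,-3.78,0],1],[[0.91,-3.78,0],1],[[0.91,-3.78,0],1],[[0.91,-3.78,0],1.2],[[0.91,-3.78,0],1.2],[[0,0,0],0],[[0,0,0],0],[[0,0,0],0]]' 0.8
python3 - <<'E'
from h import *
s,w=grab("wrist","w10.png");print(s["q"])
for c,n,r in blobs(w,"yellow",300): print(c,n,onz("wrist",c,.177,s))
s,t=grab("top","t5.png")
for c,n,r in blobs(t,"yellow",30,(70,180,410,340)): print("top",c,n,onz("top",c,.085))
E
```

```text
t: 31.0
ee_pos: [0.4773, 0.3366, 0.2454]
tcp_rot: [[0.932, -0.363, 0.007], [-0.363, -0.932, 0.004], [0.005, -0.006, -1.0]]
ft_force: [0.7, 0.0, -0.8]
grip_width: 0.68
t: 32.5
ee_pos: [0.5841, -0.1172, 0.2398]
tcp_rot: [[0.988, -0.155, -0.001], [-0.155, -0.988, 0.0], [-0.001, -0.0, -1.0]]
ft_force: [-0.2, -0.1, 0.3]
grip_width: 0.799
[-1.70947784e+01  2.45849868e+01  7.93305461e+01  1.39278102e-02
  7.61303927e+01  8.17938013e+01]
[328.64534289 259.0839304 ] 1954 [ 0.58336899 -0.11834418  0.177     ]
top [138.18656716 248.68656716] 134 [0.54647136 0.30846786 0.085     ]
top [126.23529412 277.08088235] 136 [0.47615528 0.33699465 0.085     ]
```

```bash
python3 -m handwheel '[[[0,-0.1,-2.5],0],[[0,0,-2.5],0],[[0,0,-2.5],0],[[0,0,-1.2],0],[[0,0,-0.4],0],[[0,0,0],0],[[0,0,0],0]]' 
python3 -m handwheel '[[[0,0,0],0],[[0,0,0],0],[[0,0,0],0],[[0,0,0],0],[[0,0,0],0],[[0,0,0],0]]' 0 35
python3 -m handwheel '[[[0,0,1],0],[[0,0,2],0],[[0,0,2],0],[[0,0,2],0],[[0,0,3],0],[[0,0,0],0],[[0,0,0],0]]'
python3 - <<'E'
from h import *
s,t=grab("top","t6.png")
for c,n,r in blobs(t,"yellow",30,(70,180,410,340)): print("top",c,n,onz("top",c,.085))
E
```

```text
t: 33.3
ee_pos: [0.5852, -0.1191, 0.15]
tcp_rot: [[0.988, -0.155, 0.002], [-0.155, -0.988, -0.0], [0.002, 0.0, -1.0]]
ft_force: [0.7, -0.6, -0.2]
grip_width: 0.796
t: 33.9
ee_pos: [0.5848, -0.1192, 0.1492]
tcp_rot: [[0.988, -0.155, 0.001], [-0.155, -0.988, -0.0], [0.001, 0.0, -1.0]]
ft_force: [-0.9, -0.7, 4.7]
grip_width: 0.547
t: 34.6
ee_pos: [0.5847, -0.1191, 0.2495]
tcp_rot: [[0.988, -0.155, 0.001], [-0.155, -0.988, -0.0], [0.001, 0.0, -1.0]]
ft_force: [0.1, -0.1, -2.4]
grip_width: 0.545
top [138.18656716 248.68656716] 134 [0.54647136 0.30846786 0.085     ]
top [126.23529412 277.08088235] 136 [0.47615528 0.33699465 0.085     ]
```

```bash
python3 -m handwheel '[[[-1.37,3.7,0],-1],[[-1.37,3.7,0],-1],[[-1.37,3.7,0],-1],[[-1.37,3.7,0],-1],[[-1.37,3.7,0],-1],[[-1.37,3.7,0],-1],[[-1.37,3.7,0],-1],[[-1.37,3.7,0],-1],[[-1.37,3.7,0],-1],[[-1.37,3.7,0],-1],[[-1.37,3.7,0],-1],[[-1.37,3.7,0],-0.9],[[-1.37,3.7,0],-0.5],[[0,0,0],0],[[0,0,0],0],[[0,0,0],0]]'
python3 - <<'E'
from h import *
s,t=grab("wrist","w11.png");print(s["q"])
for c,n,r in blobs(t,"yellow",300): print(c,n,onz("wrist",c,.085,s))
E
```

```text
t: 36.25
ee_pos: [0.4064, 0.3611, 0.2482]
tcp_rot: [[0.932, -0.364, -0.001], [-0.364, -0.932, -0.001], [-0.001, 0.001, -1.0]]
ft_force: [-0.8, 0.2, -1.5]
grip_width: 0.544
[ 3.53411165e+01  1.98337371e+01  8.57972552e+01 -1.36802179e-02
  7.44547529e+01  1.46662272e+02]
[325.65310078  63.91763566] 1032 [0.54407516 0.3078107  0.085     ]
[324.29803187 146.76476101] 1067 [0.47407202 0.33633046 0.085     ]
[326.00804424 306.68074409] 1989 [0.33108714 0.39032797 0.085     ]
```

View pics/w11.png

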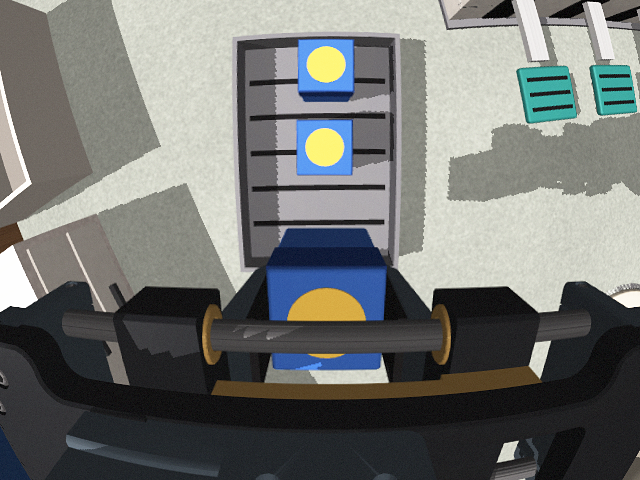

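Two filters stand at (326,64) and (324,147), and the third spot at about row 230 is free inside the near wall at row 268. I'll lower the third.

```bash
python3 -m handwheel '[[[0,0,-3],0],[[0,0,-3],0],[[0,0,-3],0],[[0,0,-3],0],[[0,0,-3],0],[[0,0,-2],0],[[0,0,-1],0],[[0,0,-0.5],0],[[0,0,-0.4],0],[[0,0,-0.15],0],[[0,0,0],0],[[0,0,0],0]]'
python3 -m handwheel '[[[0,0,-0.1],0],[[0,0,0],0]]'
```

```text
t: 37.5
ee_pos: [0.4068, 0.3622, 0.059]
tcp_rot: [[0.932, -0.363, 0.001], [-0.363, -0.932, 0.001], [0.001, -0.001, -1.0]]
ft_force: [-0.3, 0.3, -1.7]
grip_width: 0.547
t: 37.7
ee_pos: [0.4066, 0.362, 0.0576]
tcp_rot: [[0.932, -0.363, 0.0], [-0.363, -0.932, 0.0], [0.0, -0.0, -1.0]]
ft_force: [-0.0, -0.4, -1.1]
grip_width: 0.546
```

```bash
python3 -m handwheel '[[[0,0,-0.1],0],[[0,0,0],0],[[0,0,0],0]]'
python3 -m handwheel '[[[0,0,0],0],[[0,0,0],0],[[0,0,0],0],[[0,0,1],0],[[0,0,2],0],[[0,0,4],0],[[0,0,4],0],[[0,0,4],0],[[0,0,3.4],0],[[0,0,0],0]]' 0.68
python3 -m handwheel '[[[-2,2,1],0],[[-3,3,0],0],[[-3,3,0],0],[[-3,3,0],0],[[-3,3,0],0],[[-3,3,0],0],[[-3,3,0],0],[[0,0,0],0],[[0,0,0],0]]'
python3 - <<'E'
from h import *
s,t=grab("top","t7.png");s2,q=grab("scene","s7.png")
cv2.imwrite("pics/t7c.png",np.hstack([cv2.resize(t[100:380,60:600],(540,280)),np.zeros((280,2,3),np.uint8)])[:,:,::-1])
big=np.vstack([t[100:380],q[100:420]]);cv2.imwrite("pics/t7c.png",big[:,:,::-1])
for c,n,r in blobs(t,"yellow",30,(70,180,410,340)): print("top",c,n,onz("top",c,.085))
for col,z,a in(("teal",.09,20),("red",.15,4)):
    for c,n,r in blobs(t,col,a,(190,180,410,320)): print(col,c,n,onz("top",c,z))
E
```

```text
t: 38.0
ee_pos: [0.4066, 0.3621, 0.0573]
tcp_rot: [[0.932, -0.363, 0.001], [-0.363, -0.932, 0.0], [0.0, -0.001, -1.0]]
ft_force: [-2.6, -0.2, 15.7]
grip_width: 0.545
t: 39.0
ee_pos: [0.4082, 0.3632, 0.2457]
tcp_rot: [[0.932, -0.363, 0.007], [-0.363, -0.932, 0.005], [0.004, -0.007, -1.0]]
ft_force: [0.2, 0.4, -0.4]
grip_width: 0.679
t: 39.9
ee_pos: [0.2056, 0.562, 0.25]
tcp_rot: [[0.932, -0.362, -0.0], [-0.362, -0.932, -0.001], [0.0, 0.001, -1.0]]
ft_force: [0.5, -0.9, 0.0]
grip_width: 0.683
top [138.18656716 248.68656716] 134 [0.54647136 0.30846786 0.085     ]
top [126.23529412 277.08088235] 136 [0.47615528 0.33699465 0.085     ]
top [115.10869565 305.12318841] 138 [0.4072429  0.36327785 0.085     ]
teal [362.1954023  235.70114943] 174 [ 0.57384929 -0.24997137  0.09      ]
teal [220.03846154 283.78146853] 572 [0.4575354 0.1035905 0.09     ]
teal [260.01906412 289.40554593] 577 [0.44278862 0.00481608 0.09      ]
teal [299.8704028  295.16637478] 571 [ 0.4277156  -0.09358846  0.09      ]
red [370.39534884 251.47674419] 86 [ 0.53134998 -0.26314993  0.15      ]
```

View pics/t7c.png

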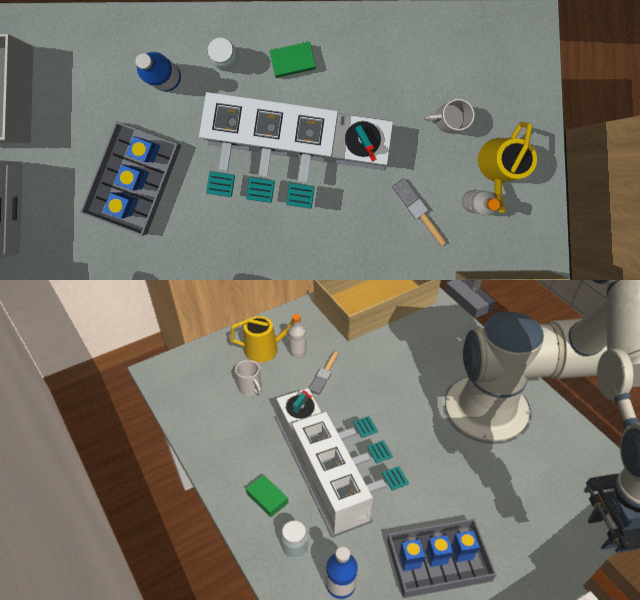

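The final picture shows all three filters upright in the tray, at (139,149), (127,177) and (116,205). The wells are empty, the pedals are up, the red end is on the red mark and the other things are in place, so I'm handing in.

```bash
python3 -c "
from cell import bot
print(bot.finish_job())"
```

```text
the job is handed in; nothing more can be done
None
```

The job is done and handed in at about 40 s of the 210 s allowed. The wheel is wound to its stop, and all three filters are out of the stand and standing upright in the grey tray.

- **Wheel:** I wound it clockwise until the wrist torque rose to 1.8 N m, with 0.3 N m expected at the stop, and the bar began twisting in the jaws. The red end lies at the red mark in the later pictures, and its measured position did not change afterwards.
- **Pedals:** I pressed each one to its stop, at 45–47 N on the fingertips. All three pads read back at their starting positions in the last top view.
- **Tray and other things:** The tray showed no shift in the checks between placings. The bystanders look unmoved in the last top and scene pictures.
- **Disagreements:** The wrist camera put points up to about 8 mm away from the top camera's positions (tray corners worst, wheel centre about 5 mm). I used the top camera, and every grasp came out centred. At the stop the fingertips stood about 38–39 mm above the counter, against the 37 mm expected, but the filters were held.

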